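# Open the drop-front desk and switch on its light

### The arm

A 6-joint arm with a two-finger parallel gripper is mounted at the origin on the work surface. World frame = base frame: x ahead of the robot, y to its left, z up, the work surface at z = 0. Lengths are in m, angles in degrees, forces in N, time in s.
With the tool pointing down it reaches from about 0.4 to 0.825 m from the base axis. Payload 7 kg.
Tool frame: the origin (TCP) lies between the finger pads; the fingertips stand 22 mm ahead of it and the grasp point (between the pads) lies 3 mm ahead of it; z points along the fingers, y is the line along which they close (so a half turn about z gives the same grasp; the last joint's range is limited). The gripper opens to 88 mm and grips with 3 to 60 N. Pads are 19 mm wide; open, the fingers measure 130 mm over their backs; the gripper's body (78 mm by 193 mm) begins 47 mm behind the grasp point.
Start: joints at [-48.638, 20.546, 0.682, 0, -70.136, -16.507], TCP at [0.284, -0.612, 0.249] pointing down, gripper open.
Joint ranges: [-176.03, 176.03], [-82.01, 121.73], [-58.28, 71.71], [-173.87, 95.51], [-174.79, -0.11], [-173.66, 173.66]. Speed limits (degrees/s): [136.94, 136.94, 172.46, 180, 180, 180].

### API

Orientations are given as [roll, pitch, yaw] about the fixed x, y, z axes, in that order (R = Rz(yaw) Ry(pitch) Rx(roll)).
In Python, from plant import ctrl gives the robot as it stands.
- The arm moves only by the tool apply_moves, never from a script. Its argument "targets" is a list of rows, each an object with "travel": the shift along the tool's x, y, z in mm, a list of three; "roll": the turn about the tool's z in degrees; "jaw": the finger opening in mm, from 0 to 87.6. In form: [{"travel": [tx, ty, tz], "roll": roll, "jaw": jaw}, ...]. A call has 1 to 10 rows; each row shifts and turns the commanded pose from where the row before left it, along the tool's axes as they then stand; what a row does not reach is not made up. A row lasts 1/10 s, in which the tool goes at most 50 mm and 8.59 degrees, less where a joint would pass 70% of its speed; a pose out of reach is approached as far as the arm can. A call with a gripper value outside its range is refused whole. The fingers move at their own pace and stop on an object; the grip force is fixed at half the most. Time passes only in rows, so rows that do not move let the fingers close. It gives the time, the measured TCP pose, the force, the opening and the grip force at its end, in the units of the state.
- ctrl.get_obs(): the state, without advancing time (a new reading comes with each control period).
- ctrl.snapshot(name): name is "side" or "top" or "wrist"; returns the picture (480x640x3 uint8, red, green, blue); there is no depth.
- ctrl.calibration(name): a dict with "K" (3x3 intrinsics, pixels), "extrinsics" (4x4, takes a point from camera to world coordinates); the wrist camera has in their place "hand_eye" (4x4, takes a point from camera to tool coordinates, whose origin is the TCP and whose axes are the flange's). Camera axes: x right, y down, z forward; pixel columns grow to the right and rows downward; lengths in m; the calibration is good to about 2 mm. The wrist camera is an equidistant fisheye: a pixel r from the principal point sees the ray r / f radians off the axis. A picture is of the moment at which its call begins: read the wrist's pose just before it. calibration takes no time and is no camera call.
- ctrl.close_job(): hands the job in; it is judged then, once.
The state is a dict: "clock": time; "joint_pos": joint angles; "qvel": joint speeds; "tau": joint torques, N m; "tool_pos": TCP position; "orientation": TCP orientation; "force": force on the tool from outside, world axes, zero at the start; "moment": the same for the moment, N m; "opening": finger opening in m; "gripper_force": force on a finger pad.
Only numpy, scipy, OpenCV 4.12 (cv2) and the standard library are available. Lean on these libraries where they do the work, as an engineer would, in place of code of your own. Each camera call takes 0.05 s, during which the arm holds its last target. There are 200 camera calls.

### The job

Get the small drop-front desk ready for work: pull both wooden supports fully out, then lower the flap gently, without letting it drop, until it rests level on them. Then switch on the desk's light by throwing the tall lever-lock bat switch inside right over to its other side (its bat has to be pulled up to unlock it before it will cross the middle) and let it sit down locked there. Leave the short stub toggle beside it as it is, and leave the things lying around where they are.

Things in the scene. Friction and masses are not known exactly. Their poses are not given: they have to be found in the camera images.
- desk: Plywood drop-front desk fixed on the table, 145 mm deep, 284 wide, 171 high at its side cheeks, 125 at the back board, open on top. Origin on the table below the middle of the flap's hinge line (the front edge); x points into the desk, y along the hinge to the left support, z up. Its inner floor, 65 mm up, carries two switches; cheeks at y = +-135 mm, back board 134 mm behind the hinge.
- left_support_knob (a point): Centre of the wooden ball knob (22 mm diameter, 10 mm stem) at the front end of the left slide-out support, a 20 x 20 mm wooden bar 100 mm to the left (+y of the desk) of its middle, 45 mm above the table. 45 mm in front of the hinge line when pushed in, 150 mm when fully out. Can be pinched across the desk's y from above.
- right_support_knob (a point): The same on the right support, 100 mm to the right (-y of the desk) of the middle.
- left_support (a joint): How far the left support is pulled out along the desk's -x: 0 pushed in, 0.105 m at its end stop. Slides with about 2 N of friction and stays where it is left.
- right_support (a joint): The same for the right support.
- flap_knob (a point): Centre of the ball knob (24 mm diameter) on the middle of the flap's free edge, 145 mm from the hinge line along the flap and 5 mm outside its inner face. Flap: plywood, 120 x 252 x 10 mm, about 0.3 kg; starts closed, sloping back into the desk 65 degrees above level; falls if let go half-way. The ball can be pinched across the desk's y with the hand pointing down all the way; it turns in the fingers.
- flap_hinge (a point): Middle of the flap's hinge axis, 65 mm above the table; the axis runs along the desk's y.
- flap (a joint): Flap angle about its nearly free hinge, rad: 0 closed, 0.436 upright, 2.007 level towards the desk's -x, inner face up, at the height of the hinge line and resting on both supports. Without supports it falls further.
- switch: Tall lever-lock switch: black round housing, 54 mm diameter, 26 mm high, fixed on the desk's inner floor, with a steel bat between two steel cheeks (tops 41 mm above the floor). It may be on either side of the stub toggle. Origin at the middle of its underside; the bat swings in this frame's y-z plane: it starts leaning to -y and is to be thrown to +y.
- bat_pivot (a point): The axis the bat swings about (along the switch's x), 30 mm above the underside of the switch.
- bat_cap (a point): Grip point on the thick end of the steel bat, 50 mm from the pivot along the bat when it is down (58 mm when fully pulled up), 8 mm short of the tip; 13 mm diameter there, 9 mm at the neck 16 mm lower.
- bat (a joint): Lean of the bat, rad: about -0.42 at the start (towards the switch's -y), +0.42 thrown over. A gate stops it at about -0.35 (or +0.35 coming back) unless the bat is pulled up; beyond the gate, a spring throws it on to its nearer side.
- bat_lift (a joint): How far the bat is pulled up along its own leaning length: 0 down, 0.008 m at its stop. A spring holds it down with 3 N, rising to 5 N. It must be up 6 mm or more all the while it crosses the middle; let go, it drops back and locks.
- stub_switch: Short stub toggle, to be left alone: black round housing 44 mm diameter, 20 mm high, on the inner floor about 100 mm to the side of the tall switch, with a bare steel stub 8 mm thick whose tip is 42 mm above the floor. Origin at the middle of its underside.
- stub (a joint): Lean of the stub, rad: -0.35 at the start; must stay.
- awl_center (a point): Bystander: an awl with a wooden handle 26 mm thick, lying on the table in front of the desk between the two supports, under where the flap comes down (185 mm long; this point is the middle of the handle).
- awl_two_center (a point): Bystander: a second awl lying to the right, nearer the robot.
- jar_mid (a point): Bystander: glass jar, 68 mm diameter, 85 mm high, left of the desk; half-way up.
- tin_mid (a point): Bystander: open tin, 72 mm diameter, 100 mm high, right of the desk; half-way up.
- stone_mid (a point): Bystander: small burnishing stone, 36 mm wide and 22 mm high, on the inner floor of the desk in its right rear corner.
- brush_mid (a point): Bystander: brush lying on the table on the left, nearer the robot.

How it is judged (in metres and radians):
On the way, in this order (a step that is already met when the one before it is completed fails the run):
1. both supports are pulled out (each by more than 95 of its 105 mm) (value of joint each of left_support, right_support above 0.095 m), for 0.2 s.
2. the flap lies level on both pulled-out supports (all of step 1 and value of joint flap between 1.93 and 2.08 rad), for 0.2 s.
3. the tall bat has been thrown over and sits down, locked, on its other side (value of joint bat above 0.33 rad and value of joint bat_lift below 0.002 m), for 0.2 s.
At the end, for the whole second after the job is handed in: Both supports are out by more than 95 mm, the flap rests on them at 1.93 to 2.08 rad (level within about 4 degrees), the tall bat is at more than 0.33 rad on its other side and down within 2 mm, and the stub toggle still leans as it did (all of step 2 and all of step 3 and value of joint stub below -0.2 rad and velocity of joint flap between -0.1 and 0.1 rad/s and velocity of joint bat between -0.2 and 0.2 rad/s); the robot touches nothing.
It fails at once if the flap is brought down (past 1.6 rad) while a support is not out (under 90 mm) (value of joint flap above 1.6 rad and value of joint any of left_support, right_support below 0.09 m).
It fails at once if the flap drops or is slammed (swings down faster than 4 rad/s) (velocity of joint flap above 4 rad/s).
It fails at once if the stub toggle is flipped (value of joint stub above -0.1 rad).
It fails at once if a bystander is moved by more than 40 mm (distance of any of awl_center, awl_two_center, jar_mid, tin_mid, stone_mid, brush_mid from where it was at the start of the episode above 0.04 m).
It also fails if it takes over 72 s, if anything falls off the work surface, if the arm or the gripper's body presses on something with over 40 N, if the wrist force passes 120 N, or if a joint passes its speed limit or range.

## Working session

There is one attempt and no reset: what is moved stays moved. The work goes in short steps, Python scripts to look and compute and a tool call to move; the robot and the scene stay as the last step left them, time stands still between calls to the robot, and variables do not carry over. Pictures are saved under pics/ and viewed, at most 12 in all, crops included, and the job is handed in when it is done.

Besides the shell and the picture viewer there is one more tool, called after ">>>" by a JSON object that holds its "op" and its "data". apply_moves: Moves the arm, as the interface text tells. Its arguments: {"type":"object","properties":{"targets":{"type":"array","items":{"type":"object","properties":{"travel":{"type":"array","items":{"type":"number"}},"roll":{"type":"number"},"jaw":{"type":"number"}}}}},"required":["targets"]}

```bash
ls && mkdir -p pics && python3 - <<'E'
from plant import ctrl
import cv2,json
o=ctrl.get_obs();print(o)
for n in("side","top"):
    cv2.imwrite(f"pics/{n}0.png",ctrl.snapshot(n)[:,:,::-1])
for n in("side","top","wrist"):print(n,ctrl.calibration(n))
E
```

```text
pics
{'clock': 0.0, 'joint_pos': array([-4.86382698e+01,  2.05923035e+01,  6.34427295e-01, -2.07028141e-02,
       -7.01352791e+01, -1.65081458e+01]), 'qvel': array([ 0.06933693, -0.0043532 , -0.00580105,  0.0127532 , -0.09328804,
       -0.00094446]), 'tau': array([-3.81267630e-03, -5.82720208e+01,  2.93064433e+01,  6.99727759e+00,
        7.08467487e-03, -1.87278019e-04]), 'tool_pos': array([ 0.28351264, -0.61208172,  0.24761598]), 'orientation': array([ 1.79905154e+02, -7.81321764e-03, -1.55153460e+02]), 'force': array([ 0.18506731, -0.52123721, -0.12396406]), 'moment': array([-0.02785142, -0.00564665,  0.02765312]), 'gripper_force': 0.0, 'opening': 0.08770912964277106}
side {'K': array([[554.2951602 ,   0.        , 317.99805257],
       [  0.        , 554.2951602 , 237.65360583],
       [  0.        ,   0.        ,   1.        ]]), 'extrinsics': array([[-0.99222501, -0.05891596,  0.10962867,  0.39553641],
       [-0.12339722,  0.58040998, -0.80492073,  1.08493047],
       [-0.01620689, -0.81219035, -0.58316736,  0.90366909],
       [ 0.        ,  0.        ,  0.        ,  1.     
[... 253 characters left out ...]
  [-0.9995129 , -0.02372314,  0.02027733, -0.01109743],
       [-0.01869095, -0.06528136, -0.99769183,  1.58155743],
       [ 0.        ,  0.        ,  0.        ,  1.        ]])}
wrist {'K': array([[371.64829954,   0.        , 318.04505062],
       [  0.        , 371.64829954, 235.62926844],
       [  0.        ,   0.        ,   1.        ]]), 'hand_eye': array([[ 9.36094335e-04, -9.68388544e-01, -2.49444887e-01,
         6.60496919e-02],
       [ 9.99999466e-01,  1.01583633e-03, -1.90945695e-04,
        -4.52083921e-04],
       [ 4.38304802e-04, -2.49444575e-01,  9.68388977e-01,
        -1.35845891e-01],
       [ 0.00000000e+00,  0.00000000e+00,  0.00000000e+00,
         1.00000000e+00]])}
```

View pics/top0.png

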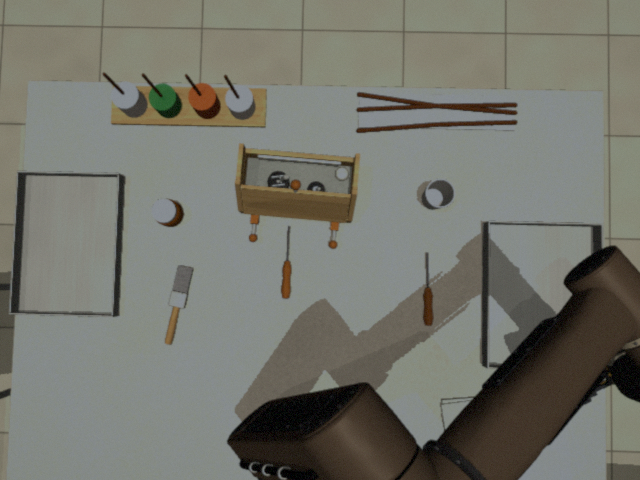

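View pics/side0.png

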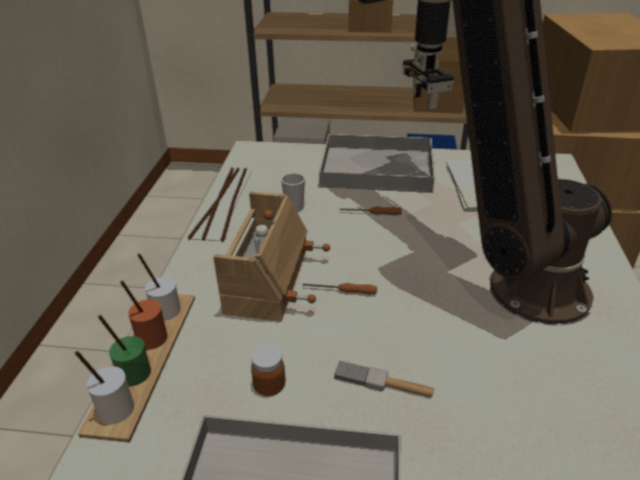

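The top view shows the knobs at about (253,238) and (333,244), the flap ball at about (295,185), the tall switch at about (279,180) and the stub at about (316,187). The side view shows the same desk, with the flap closed.

```bash
cat > h.py <<'E'
import numpy as np,cv2
from plant import ctrl
def ray(n,u,v):
    c=ctrl.calibration(n);K=c["K"];T=c["extrinsics"]
    d=T[:3,:3]@np.array([(u-K[0,2])/K[0,0],(v-K[1,2])/K[1,1],1]);return T[:3,3],d/np.linalg.norm(d)
def plane(n,u,v,z):
    o,d=ray(n,u,v);return o+d*(z-o[2])/d[2]
def tri(a,b):
    A=np.zeros((3,3));B=np.zeros(3)
    for o,d in(a,b):
        P=np.eye(3)-np.outer(d,d);A+=P;B+=P@o
    return np.linalg.solve(A,B)
def wray(u,v,obs):
    from scipy.spatial.transform import Rotation as R
    c=ctrl.calibration("wrist");K=c["K"];H=c["hand_eye"]
    p=np.array([u-K[0,2],v-K[1,2]]);r=np.hypot(*p);t=r/K[0,0]
    d=np.r_[p/max(r,1e-9)*np.sin(t),np.cos(t)]
    Rw=R.from_euler("xyz",obs["orientation"],degrees=True).as_matrix()
    return Rw@H[:3,3]+obs["tool_pos"],Rw@H[:3,:3]@d
def wplane(u,v,obs,z):
    o,d=wray(u,v,obs);return o+d*(z-o[2])/d[2]
def blobs(im,lo,hi,box,mn=8):
    m=cv2.inRange(cv2.cvtColor(im,cv2.COLOR_RGB2HSV),lo,hi)
    k=np.zeros_like(m);x0,y0,x1,y1=box;k[y0:y1,x0:x1]=m[y0:y1,x0:x1]
    n,l,s,c=cv2.connectedComponentsWithStats(k)
    return [(np.round(c[i],1),s[i][:5]) for i in range(1,n) if s[i][4]>=mn]
E
python3 - <<'E'
from h import *
t=ctrl.snapshot("top");s=ctrl.snapshot("side")
for b in blobs(t,(3,150,60),(14,255,255),(235,150,365,260)):print("top",*b,plane("top",*b[0],.045)[:2])
for b in blobs(s,(3,150,60),(14,255,255),(215,190,340,310)):print("side",*b,plane("side",*b[0],.045)[:2])
a=cv2.resize(t[140:255,225:370],None,fx=4,fy=4,interpolation=cv2.INTER_CUBIC)
b=cv2.resize(s[185:320,215:340],None,fx=4,fy=4,interpolation=cv2.INTER_CUBIC)
cv2.imwrite("pics/c1.png",a[:,:,::-1]);cv2.imwrite("pics/c2.png",b[:,:,::-1])
E
```

```text
top [295.1 184.8] [291 181   9   9  57] [0.67769105 0.03378151]
top [254.1 218.5] [251 215   7   9  40] [0.59081403 0.13380116]
top [333.8 225.8] [331 222   7   8  32] [ 0.57719553 -0.06496245]
top [252.6 237.5] [250 235   7   6  30] [0.54328801 0.13612449]
top [332.4 244. ] [329 241   7   7  30] [ 0.53183898 -0.06246263]
side [221.5 192.7] [219 190   6   8  13] [ 0.87478493 -0.30120217]
side [215.7 203.8] [215 201   3   7  11] [ 0.87514023 -0.2382538 ]
side [267.9 214. ] [264 210   9  10  63] [ 0.71232646 -0.19988732]
side [224.3 232. ] [223 227   4  11  11] [ 0.8126897  -0.10066819]
side [307.5 245. ] [304 241   8   9  48] [ 0.58016573 -0.0648672 ]
side [325.9 247. ] [324 245   5   5  20] [ 0.5314211  -0.06106702]
side [290.1 295. ] [285 290  11  11  81] [0.593295   0.13312119]
side [311.1 298.4] [309 296   6   6  29] [0.54315102 0.13962288]
```

View pics/c1.png

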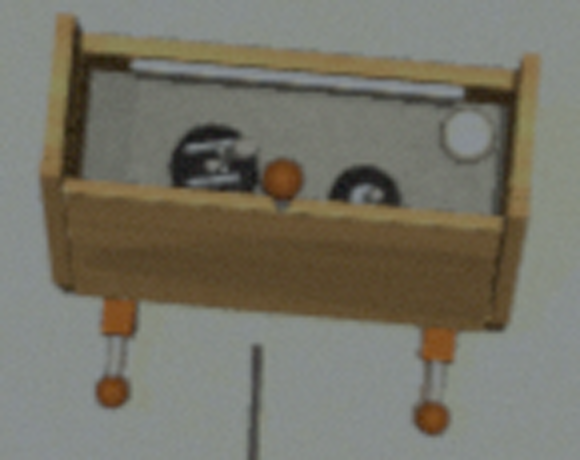

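View pics/c2.png

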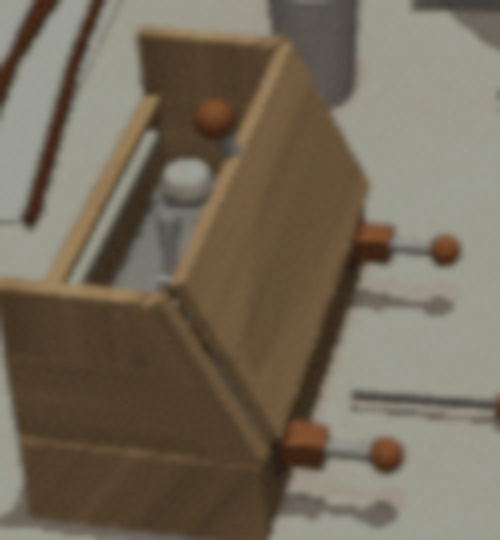

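The crops show the tall switch at crop 1 (213,165), its bat cap leaning right at (245,148), and the stub at (365,190). The flap ball is at (282,178) and the stone at (467,135). The knobs come out at about (0.5435,0.137) on the left and (0.532,-0.062) on the right, with a desk yaw of about -3.3°.

I'll move to the right knob first.

>>> {"op": "apply_moves", "data": {"targets": [{"travel":[-22.8,19.7,0],"roll":0,"jaw":50},{"travel":[-22.8,19.7,0],"roll":0,"jaw":50},{"travel":[-22.8,19.7,0],"roll":0,"jaw":50},{"travel":[-22.8,19.7,0],"roll":0,"jaw":50},{"travel":[-22.8,19.7,0],"roll":0,"jaw":50},{"travel":[-22.8,19.7,0],"roll":0,"jaw":50},{"travel":[-22.8,19.7,0],"roll":0,"jaw":50},{"travel":[-22.8,19.7,0],"roll":0,"jaw":50},{"travel":[-22.8,19.7,0],"roll":0,"jaw":50},{"travel":[-22.8,19.7,0],"roll":0,"jaw":50}]}}

```text
clock: 1.2
tool_pos: [0.4081, -0.3367, 0.2486]
orientation: [-180.0, 0.0, -155.1]
force: [0.4, -0.2, 0.5]
opening: 0.0501
gripper_force: 0.0
```

>>> {"op": "apply_moves", "data": {"targets": [{"travel":[-22.8,19.7,0],"roll":0,"jaw":50},{"travel":[-22.8,19.7,0],"roll":0,"jaw":50},{"travel":[-22.8,19.7,0],"roll":0,"jaw":50},{"travel":[-22.8,19.7,0],"roll":0,"jaw":50},{"travel":[-22.8,19.7,0],"roll":0,"jaw":50},{"travel":[-22.8,19.7,0],"roll":0,"jaw":50},{"travel":[-22.8,19.7,0],"roll":0,"jaw":50},{"travel":[-22.8,19.7,0],"roll":0,"jaw":50},{"travel":[-22.8,19.7,0],"roll":0,"jaw":50},{"travel":[-22.8,19.7,0],"roll":0,"jaw":50}]}}

```text
clock: 2.2
tool_pos: [0.5321, -0.0621, 0.2486]
orientation: [180.0, 0.0, -155.1]
force: [0.3, 0.1, 0.7]
opening: 0.0502
gripper_force: 0.0
```

>>> {"op": "apply_moves", "data": {"targets": [{"travel":[0,0,0],"roll":7,"jaw":50},{"travel":[0,0,0],"roll":7,"jaw":50},{"travel":[0,0,0],"roll":7,"jaw":50},{"travel":[0,0,0],"roll":7.15,"jaw":50},{"travel":[0,0,20],"roll":0,"jaw":50},{"travel":[0,0,20],"roll":0,"jaw":50},{"travel":[0,0,20],"roll":0,"jaw":50},{"travel":[0,0,0],"roll":0,"jaw":50},{"travel":[0,0,0],"roll":0,"jaw":50}]}}

```text
clock: 3.1
tool_pos: [0.5319, -0.0634, 0.1889]
orientation: [-180.0, -0.0, 176.7]
force: [-0.5, 0.2, 0.2]
opening: 0.0501
gripper_force: 0.0
```

```bash
python3 - <<'E'
from h import *
o=ctrl.get_obs();w=ctrl.snapshot("wrist")
print(o["tool_pos"],o["orientation"],o["joint_pos"],o["force"])
cv2.imwrite("pics/w1.png",w[:,:,::-1])
for b in blobs(w,(3,150,60),(14,255,255),(0,0,640,480),40):print(*b,wplane(*b[0],o,.045)[:2])
E
```

```text
[ 0.53192598 -0.06339306  0.18886817] [-1.79970720e+02 -2.73811936e-02  1.76720057e+02] [ 1.41978178e+01  1.02741490e+01 -2.17608324e+01  2.32356660e-02
 -5.79999318e+01 -1.07490073e+02] [-0.52023504  0.18535145  0.20595259]
[64.8 90.4] [  54   47   22   90 1516] [ 0.39412446 -0.27843578]
[446.6 112. ] [ 433   61   27  106 2242] [0.44529705 0.04062627]
[322.5 230.6] [311 219  24  24 474] [ 0.53419995 -0.06022696]
[547.  231.6] [538 222  19  20 316] [0.54576164 0.13975115]
[322.1 285.9] [310 273  25  23 473] [ 0.58020489 -0.06298523]
```

View pics/w1.png

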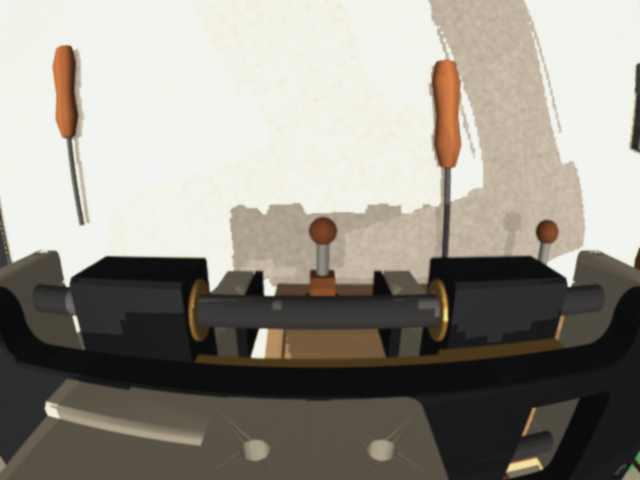

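The wrist view shows the right knob at (322,230), which gives (0.533,-0.061). This agrees with the top view, so I'll descend and grasp.

>>> {"op": "apply_moves", "data": {"targets": [{"travel":[-1,2.5,25],"roll":0,"jaw":50},{"travel":[0,0,30],"roll":0,"jaw":50},{"travel":[0,0,30],"roll":0,"jaw":50},{"travel":[0,0,30],"roll":0,"jaw":50},{"travel":[0,0,24],"roll":0,"jaw":50},{"travel":[0,0,0],"roll":0,"jaw":10},{"travel":[0,0,0],"roll":0,"jaw":10},{"travel":[0,0,0],"roll":0,"jaw":10},{"travel":[0,0,0],"roll":0,"jaw":10},{"travel":[0,0,0],"roll":0,"jaw":10}]}}

```text
clock: 4.15
tool_pos: [0.5341, -0.0602, 0.0511]
orientation: [179.9, 0.2, 176.7]
force: [-0.6, 3.6, 5.0]
opening: 0.0202
gripper_force: 30.0
```

>>> {"op": "apply_moves", "data": {"targets": [{"travel":[5,0,0],"roll":0,"jaw":10},{"travel":[10,0,0],"roll":0,"jaw":10},{"travel":[12,0,0],"roll":0,"jaw":10},{"travel":[12,0,0],"roll":0,"jaw":10},{"travel":[12,0,0],"roll":0,"jaw":10},{"travel":[12,0,0],"roll":0,"jaw":10},{"travel":[12,0,0],"roll":0,"jaw":10},{"travel":[12,0,0],"roll":0,"jaw":10},{"travel":[10,0,0],"roll":0,"jaw":10},{"travel":[6,0,0],"roll":0,"jaw":10}]}}

```text
clock: 5.15
tool_pos: [0.4413, -0.0534, 0.0531]
orientation: [179.8, 1.2, 177.1]
force: [42.8, -27.2, -16.2]
opening: 0.0203
gripper_force: 30.0
```

>>> {"op": "apply_moves", "data": {"targets": [{"travel":[3,0,0],"roll":0,"jaw":10},{"travel":[0,0,0],"roll":0,"jaw":10},{"travel":[0,0,0],"roll":0,"jaw":10}]}}

```text
clock: 5.45
tool_pos: [0.4399, -0.0534, 0.0538]
orientation: [179.8, 1.3, 177.0]
force: [34.8, -21.8, -8.7]
opening: 0.0202
gripper_force: 30.0
```

```bash
python3 - <<'E'
from h import *
o=ctrl.get_obs();w=ctrl.snapshot("wrist");s=ctrl.snapshot("side")
print(o["tool_pos"],o["orientation"],o["joint_pos"],o["force"])
for b in blobs(w,(3,150,60),(14,255,255),(0,0,640,480),40):print(*b,wplane(*b[0],o,.045)[:2])
for b in blobs(s,(3,150,60),(14,255,255),(215,190,420,330)):print("side",*b,plane("side",*b[0],.045)[:2])
im=np.vstack([cv2.resize(s[180:330,200:400],(800,600))[:300],cv2.resize(w,(800,300))])
cv2.imwrite("pics/p2.png",cv2.resize(s[180:330,200:400],(800,600))[:,:,::-1])
E
```

```text
[ 0.43990037 -0.05344856  0.05380503] [179.8114809    1.32829668 177.03921182] [  19.00530148   11.71719037  -43.16889994    0.57860742  -33.81285837
 -112.44099124] [ 34.82028212 -21.79247004  -8.65164367]
[514.3 229.8] [ 494  183   43  107 3288] [0.41311322 0.03444826]
[317.1 291.1] [300 286  35  10 219] [ 0.43553349 -0.0536742 ]
[511.  326.5] [508 321   8  15  52] [0.46237412 0.03997351]
[317.  331.1] [307 330  21   4  61] [ 0.45508032 -0.05472939]
side [221.4 193.1] [219 190   6   8  14] [ 0.87446984 -0.29889732]
side [215.7 204.2] [215 201   3   8  12] [ 0.87454228 -0.23611663]
side [391.1 210.2] [382 208  18   6  86] [ 0.36669144 -0.253995  ]
side [268.  213.7] [264 210   9   8  63] [ 0.71234842 -0.20144214]
side [223.9 234. ] [223 230   3   9   9] [ 0.8113241  -0.09139045]
side [322.8 246.5] [304 241  38  12 236] [ 0.53967648 -0.06240944]
side [357.8 287.7] [339 284  37   9 232] [0.43870228 0.09084747]
side [290.1 294.8] [285 290  11  11  76] [0.59340941 0.13243246]
side [311.  298.4] [308 296   7   6  30] [0.54338041 0.13964721]
```

View pics/p2.png

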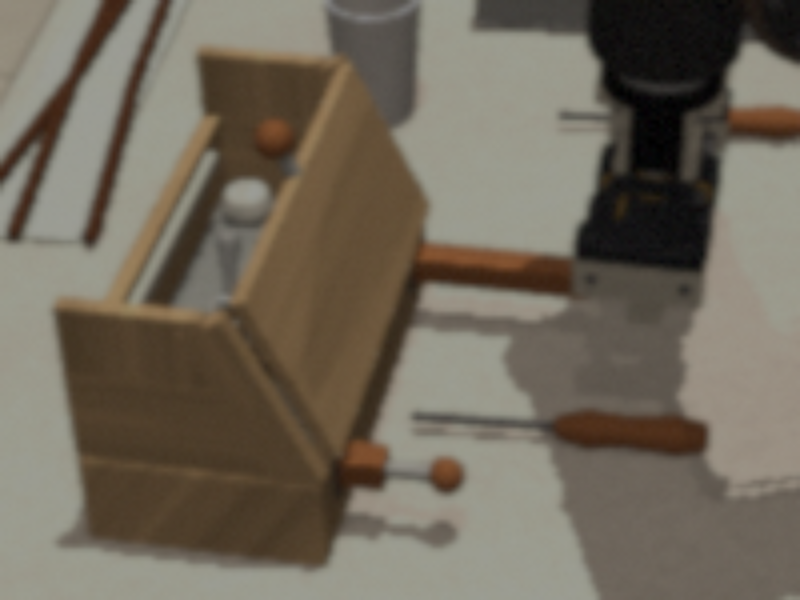

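The side view shows the right bar well out at (420–570,270), still held in the fingers. I'll release, rise and measure how far it came.

>>> {"op": "apply_moves", "data": {"targets": [{"travel":[0,0,0],"roll":0,"jaw":45},{"travel":[0,0,0],"roll":0,"jaw":45},{"travel":[0,0,0],"roll":0,"jaw":45},{"travel":[0,0,-25],"roll":0,"jaw":45},{"travel":[0,0,-30],"roll":0,"jaw":45},{"travel":[0,0,-30],"roll":0,"jaw":45},{"travel":[0,0,0],"roll":0,"jaw":45},{"travel":[0,0,0],"roll":0,"jaw":45}]}}

```text
clock: 6.35
tool_pos: [0.4266, -0.0547, 0.1347]
orientation: [180.0, 0.0, 176.7]
force: [-0.1, 0.2, 0.5]
opening: 0.0451
gripper_force: 0.0
```

```bash
python3 - <<'E'
from h import *
o=ctrl.get_obs();w=ctrl.snapshot("wrist");s=ctrl.snapshot("side")
print(o["tool_pos"],o["orientation"],o["joint_pos"],o["force"])
for b in blobs(w,(3,150,60),(14,255,255),(0,0,640,480),40):print(*b,wplane(*b[0],o,.045)[:2])
for b in blobs(s,(3,150,60),(14,255,255),(300,230,420,260)):print("side",*b,plane("side",*b[0],.045)[:2])
E
```

```text
[ 0.42656985 -0.05467022  0.13467168] [1.79962402e+02 3.01208751e-02 1.76701457e+02] [ 1.91615524e+01  3.68147602e+00 -3.80131221e+01 -3.11422913e-02
 -4.82632061e+01 -1.12439362e+02] [-0.14378836  0.16091714  0.54127507]
[ 31.7 201.1] [  17  155   32   96 1738] [ 0.37898222 -0.27247412]
[461.7 222.5] [ 447  189   31   69 1747] [0.41532256 0.04004112]
[320.3 274.1] [306 259  30  31 719] [ 0.44456308 -0.05425527]
[319.7 344.3] [307 330  27  30 789] [ 0.49729608 -0.05754504]
side [324.  246.1] [304 241  42  11 221] [ 0.53677484 -0.06445948]
side [360.4 250.2] [358 248   6   5  21] [ 0.44167964 -0.05640254]
```

```bash
python3 - <<'E'
from h import *
dx=np.array([.998,-.058])
t=ctrl.snapshot("top")
for c in((57,290),(497,325)):
    p=plane("top",225+c[0]/4,140+c[1]/4,.065)[:2];print(p,p@dx)
for b in blobs(t,(3,150,60),(14,255,255),(235,200,365,290)):print("top",*b,plane("top",*b[0],.045)[:2]@dx)
for p in((.533,-.061),(.4436,-.055),(.5435,.1375)):print(np.array(p)@dx)
E
```

```text
[0.60284372 0.16896519] 0.5918380478592412
[ 0.58749479 -0.1018567 ] 0.5922274879965137
top [254.3 218.8] [251 215   8   9  44] 0.5811647022897969
top [332.9 243.6] [328 222  10  41 184] 0.5354894656310526
top [252.5 237.5] [250 235   6   6  30] 0.5342858773559475
top [286.7 269.7] [284 262   7  16  72] 0.4616269223543066
0.5354720000000001
0.44590280000000004
0.5344380000000001
```

>>> {"op": "apply_moves", "data": {"targets": [{"travel":[-17,1,25],"roll":0,"jaw":45},{"travel":[0,0,30],"roll":0,"jaw":45},{"travel":[0,0,32],"roll":0,"jaw":45},{"travel":[0,0,0],"roll":0,"jaw":45},{"travel":[0,0,0],"roll":0,"jaw":10},{"travel":[0,0,0],"roll":0,"jaw":10},{"travel":[0,0,0],"roll":0,"jaw":10},{"travel":[0,0,0],"roll":0,"jaw":10}]}}

```text
clock: 7.3
tool_pos: [0.4451, -0.0543, 0.0487]
orientation: [179.9, 0.1, 176.7]
force: [-0.2, 3.7, 5.0]
opening: 0.0202
gripper_force: 30.0
```

>>> {"op": "apply_moves", "data": {"targets": [{"travel":[4,0,0],"roll":0,"jaw":10},{"travel":[4,0,0],"roll":0,"jaw":10},{"travel":[4,0,0],"roll":0,"jaw":10},{"travel":[0,0,0],"roll":0,"jaw":10}]}}

```text
clock: 7.7
tool_pos: [0.4425, -0.0535, 0.0509]
orientation: [179.9, 1.1, 177.0]
force: [30.7, -24.1, -14.7]
opening: 0.0202
gripper_force: 30.0
```

```bash
python3 - <<'E'
from h import *
dx=np.array([.998,-.058])
p=tri(ray("top",295.1,184.8),ray("side",268,213.8));print(p,p[:2]@dx)
for a,b in(((252.6,237.5),(311.1,298.4)),((332.4,244),(325.9,247))):
  p=tri(ray("top",*a),ray("side",*b));print(p,p[:2]@dx)
E
```

```text
[0.6547397  0.02939938 0.19876209] 0.6517250563718388
[0.54356725 0.1364119  0.0420837 ] 0.5345682242707955
[ 0.53174813 -0.06251023  0.04391862] 0.534310222206097
```

>>> {"op": "apply_moves", "data": {"targets": [{"travel":[0,0,0],"roll":0,"jaw":45},{"travel":[0,0,0],"roll":0,"jaw":45},{"travel":[0,0,0],"roll":0,"jaw":45},{"travel":[0,0,-25],"roll":0,"jaw":45},{"travel":[0,0,-30],"roll":0,"jaw":45},{"travel":[0,0,-30],"roll":0,"jaw":45},{"travel":[0,0,0],"roll":0,"jaw":45}]}}

```text
clock: 8.4
tool_pos: [0.4341, -0.0535, 0.1361]
orientation: [179.9, 0.4, 176.8]
force: [-0.4, 0.6, 0.3]
opening: 0.0448
gripper_force: 0.0
```

```bash
python3 - <<'E'
from h import *
o=ctrl.get_obs();w=ctrl.snapshot("wrist")
print(o["tool_pos"])
for b in blobs(w,(3,150,60),(14,255,255),(0,0,640,480),40):print(*b,wplane(*b[0],o,.045)[:2])
E
```

```text
[ 0.43408159 -0.05347412  0.13613448]
[ 30.7 194.4] [  16  145   31  103 1829] [ 0.38206508 -0.27221656]
[459.3 216.8] [ 445  178   31   80 2024] [0.41967569 0.04001535]
[317.6 261.6] [303 247  31  30 730] [ 0.44448161 -0.05426115]
[317.1 344.2] [304 330  27  30 772] [ 0.50627144 -0.05807287]
[530.9 412.9] [528 407   8  13  56] [0.60789717 0.13448575]
```

The flap ball triangulates to put the hinge at desk-x of about 0.593, so the supports began about 12 mm out. The right one is now at its end stop, about 148 mm in front of the hinge. Next is the left one.

>>> {"op": "apply_moves", "data": {"targets": [{"travel":[-10,22,0],"roll":0,"jaw":50},{"travel":[-11,22,0],"roll":0,"jaw":50},{"travel":[-11,22,0],"roll":0,"jaw":50},{"travel":[-11,22,0],"roll":0,"jaw":50},{"travel":[-11,22,0],"roll":0,"jaw":50},{"travel":[-11,22,0],"roll":0,"jaw":50},{"travel":[-11,22,0],"roll":0,"jaw":50},{"travel":[-11,22,0],"roll":0,"jaw":50},{"travel":[-11,21,0],"roll":0,"jaw":50},{"travel":[0,0,0],"roll":0,"jaw":50}]}}

```text
clock: 9.45
tool_pos: [0.5425, 0.1393, 0.1315]
orientation: [-180.0, -0.0, 176.8]
force: [-0.1, 0.1, -0.2]
opening: 0.0499
gripper_force: 0.0
```

```bash
python3 - <<'E'
from h import *
o=ctrl.get_obs();w=ctrl.snapshot("wrist")
print(o["tool_pos"])
for b in blobs(w,(3,150,60),(14,255,255),(0,0,640,480),40):print(*b,wplane(*b[0],o,.045)[:2])
E
```

```text
[0.54251261 0.13933557 0.131475  ]
[188.1 106.5] [ 171   44   35  129 3392] [0.4478328  0.06455113]
[ 42.9 130.1] [ 32 118  23  25 449] [ 0.44426063 -0.05481619]
[ 44.  214.8] [  31  180   29   72 1298] [ 0.50657203 -0.06442619]
[318.7 254.1] [303 239  32  31 771] [0.54582539 0.13943474]
[564.2 265.1] [548 254  28  32 435] [0.56661526 0.3220111 ]
[317.8 337.9] [303 330  31  17 519] [0.60593627 0.13555733]
```

>>> {"op": "apply_moves", "data": {"targets": [{"travel":[-2,0,25],"roll":0,"jaw":50},{"travel":[0,0,30],"roll":0,"jaw":50},{"travel":[0,0,27],"roll":0,"jaw":50},{"travel":[0,0,0],"roll":0,"jaw":50},{"travel":[0,0,0],"roll":0,"jaw":10},{"travel":[0,0,0],"roll":0,"jaw":10},{"travel":[0,0,0],"roll":0,"jaw":10},{"travel":[0,0,0],"roll":0,"jaw":10}]}}

```text
clock: 10.3
tool_pos: [0.5444, 0.1379, 0.0519]
orientation: [179.9, 0.2, 176.7]
force: [-1.7, 15.2, -0.1]
opening: 0.0234
gripper_force: 8.3
```

>>> {"op": "apply_moves", "data": {"targets": [{"travel":[6,0,0],"roll":0,"jaw":10},{"travel":[10,0,0],"roll":0,"jaw":10},{"travel":[12,0,0],"roll":0,"jaw":10},{"travel":[12,0,0],"roll":0,"jaw":10},{"travel":[12,0,0],"roll":0,"jaw":10},{"travel":[12,0,0],"roll":0,"jaw":10},{"travel":[12,0,0],"roll":0,"jaw":10},{"travel":[10,0,0],"roll":0,"jaw":10},{"travel":[8,0,0],"roll":0,"jaw":10},{"travel":[6,0,0],"roll":0,"jaw":10}]}}

```text
clock: 11.3
tool_pos: [0.4518, 0.1462, 0.0538]
orientation: [179.6, 0.9, 177.0]
force: [42.9, -20.6, -8.6]
opening: 0.0203
gripper_force: 30.0
```

>>> {"op": "apply_moves", "data": {"targets": [{"travel":[1,0,0],"roll":0,"jaw":10},{"travel":[0,0,0],"roll":0,"jaw":10},{"travel":[0,0,0],"roll":0,"jaw":10}]}}

```text
clock: 11.6
tool_pos: [0.4507, 0.146, 0.0541]
orientation: [179.6, 0.8, 176.9]
force: [29.9, -10.8, -4.5]
opening: 0.0199
gripper_force: 30.0
```

>>> {"op": "apply_moves", "data": {"targets": [{"travel":[0,0,0],"roll":0,"jaw":50},{"travel":[0,0,0],"roll":0,"jaw":50},{"travel":[0,0,0],"roll":0,"jaw":50},{"travel":[0,0,-25],"roll":0,"jaw":50},{"travel":[0,0,-40],"roll":0,"jaw":50},{"travel":[0,0,-45],"roll":0,"jaw":50},{"travel":[0,0,-50],"roll":0,"jaw":50},{"travel":[0,0,-40],"roll":0,"jaw":50},{"travel":[0,0,0],"roll":0,"jaw":50}]}}

```text
clock: 12.5
tool_pos: [0.4445, 0.144, 0.2565]
orientation: [179.7, 0.4, 176.8]
force: [0.4, 0.3, -1.0]
opening: 0.0501
gripper_force: 0.0
```

```bash
python3 - <<'E'
from h import *
o=ctrl.get_obs();w=ctrl.snapshot("wrist");s=ctrl.snapshot("side")
dx=np.array([.998,-.058]);dy=np.array([.058,.998])
print(o["tool_pos"],o["orientation"],o["tool_pos"][:2]@dx,o["tool_pos"][:2]@dy)
for b in blobs(w,(3,150,60),(14,255,255),(0,0,640,480),40):p=wplane(*b[0],o,.045)[:2];print(*b,p,p@dx)
for b in blobs(s,(3,150,60),(14,255,255),(300,230,420,330)):print("side",*b,plane("side",*b[0],.045)[:2])
E
```

```text
[0.44448469 0.14399699 0.25646789] [179.66959498   0.44469929 176.76755989] 0.4352438904461496 0.1694891116873827
[230.5 207.1] [ 219  166   24   87 1454] [0.43657642 0.06100218] 0.43216513854267946
[127.6 223. ] [120 215  16  17 221] [ 0.44480579 -0.05453867] 0.44707942425511354
[318.9 223.4] [310 214  19  20 288] [0.45775517 0.14520496] 0.44841776743705114
[318.7 277.6] [310 258  18  38 616] [0.51320441 0.14196389] 0.5039440922467476
[317.6 344.6] [308 329  20  31 578] [0.59149574 0.1364815 ] 0.582396824215358
side [324.3 246.7] [304 241  42  12 268] [ 0.53569994 -0.06194072]
side [360.2 250.6] [358 248   5   6  21] [ 0.44208425 -0.0546455 ]
side [358.3 287.7] [340 284  36   9 223] [0.43753275 0.09072424]
side [316.4 298.8] [300 293  33  13 273] [0.53082429 0.13969283]
side [349.1 302.8] [346 300   7   7  32] [0.4549639  0.14526947]
```

>>> {"op": "apply_moves", "data": {"targets": [{"travel":[-21,-10,0],"roll":0,"jaw":50},{"travel":[-22,-10,0],"roll":0,"jaw":50},{"travel":[-22,-10,0],"roll":0,"jaw":50},{"travel":[-22,-10,0],"roll":0,"jaw":50},{"travel":[-22,-10,0],"roll":0,"jaw":50},{"travel":[-22,-10,0],"roll":0,"jaw":50},{"travel":[-22,-10,0],"roll":0,"jaw":50},{"travel":[-22,-10,0],"roll":0,"jaw":50},{"travel":[-22,-11,0],"roll":0,"jaw":50},{"travel":[-20,-11,0],"roll":0,"jaw":50}]}}

```text
clock: 13.6
tool_pos: [0.6532, 0.0278, 0.248]
orientation: [-179.9, -0.2, 176.7]
force: [0.0, -0.1, 0.6]
opening: 0.0501
gripper_force: 0.0
```

>>> {"op": "apply_moves", "data": {"targets": [{"travel":[0,0,0],"roll":0,"jaw":50},{"travel":[0,0,0],"roll":0,"jaw":50}]}}

```text
clock: 13.8
tool_pos: [0.6524, 0.0281, 0.2482]
orientation: [-179.9, -0.2, 176.7]
force: [-0.9, 0.3, -0.7]
opening: 0.0499
gripper_force: 0.0
```

```bash
python3 - <<'E'
from h import *
o=ctrl.get_obs();w=ctrl.snapshot("wrist")
dx=np.array([.998,-.058]);dy=np.array([.058,.998])
print(o["tool_pos"],o["orientation"],o["tool_pos"][:2]@dx,o["tool_pos"][:2]@dy)
for b in blobs(w,(3,150,60),(14,255,255),(200,150,450,400),40):p=wplane(*b[0],o,.1985)[:2];print(*b,p,p@dx,p@dy)
E
```

```text
[0.65243221 0.02811285 0.24818065] [-179.94527246   -0.22076295  176.65275435] 0.6494968038554348 0.06589768769800033
[214.4 150.9] [205 150  21   3  59] [ 0.58679027 -0.02104228] 0.5868371417599437 0.013033644328465674
[431.6 151.9] [420 150  22   6  99] [0.5934337  0.08951845] 0.5870547625778044 0.12375857206920307
[325.9 276.8] [ 306  257   41   39 1314] [0.65703115 0.03191461] 0.6538660416624109 0.06995858447052845
```

>>> {"op": "apply_moves", "data": {"targets": [{"travel":[-3,3,0],"roll":0,"jaw":50},{"travel":[0,0,13],"roll":0,"jaw":50},{"travel":[0,0,14],"roll":0,"jaw":50},{"travel":[0,0,13],"roll":0,"jaw":50},{"travel":[0,0,0],"roll":0,"jaw":50},{"travel":[0,0,0],"roll":0,"jaw":12},{"travel":[0,0,0],"roll":0,"jaw":12},{"travel":[0,0,0],"roll":0,"jaw":12},{"travel":[0,0,0],"roll":0,"jaw":12},{"travel":[0,0,0],"roll":0,"jaw":12}]}}

```text
clock: 14.85
tool_pos: [0.6568, 0.0318, 0.2111]
orientation: [179.9, 0.1, 176.7]
force: [-1.0, 3.6, 1.3]
opening: 0.022
gripper_force: 30.0
```

>>> {"op": "apply_moves", "data": {"targets": [{"travel":[11.9,0,-4.4],"roll":0,"jaw":12},{"travel":[12.2,0,-3.4],"roll":0,"jaw":12},{"travel":[12.4,0,-2.3],"roll":0,"jaw":12},{"travel":[12.6,0,-1.2],"roll":0,"jaw":12},{"travel":[12.6,0,-0.1],"roll":0,"jaw":12},{"travel":[12.6,0,1],"roll":0,"jaw":12},{"travel":[12.5,0,2.1],"roll":0,"jaw":12},{"travel":[12.2,0,3.2],"roll":0,"jaw":12}]}}

```text
clock: 15.65
tool_pos: [0.5575, 0.0383, 0.2165]
orientation: [179.8, 0.2, 176.7]
force: [2.5, 8.6, -1.1]
opening: 0.0218
gripper_force: 30.0
```

```bash
python3 - <<'E'
from h import *
o=ctrl.get_obs();s=ctrl.snapshot("side")
dx=np.array([.998,-.058]);dy=np.array([.058,.998])
print(o["tool_pos"],o["orientation"],o["tool_pos"][:2]@dx,o["tool_pos"][:2]@dy,o["force"],o["opening"])
cv2.imwrite("pics/f.png",cv2.resize(s[100:330,200:440],(600,575))[:,:,::-1])
E
```

```text
[0.55746093 0.0382798  0.21646786] [1.79844205e+02 1.56018111e-01 1.76733086e+02] 0.5541257808124896 0.0705359744794365 [ 2.48457809  8.5791706  -1.10085486] 0.021843201671793468
```

View pics/f.png

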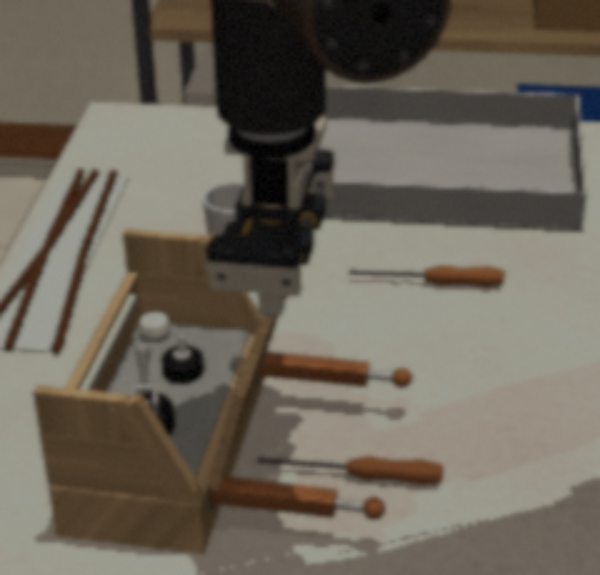

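The view shows the flap held just past upright at (265,340) and both supports fully out. I'll continue along the arc.

>>> {"op": "apply_moves", "data": {"targets": [{"travel":[11.9,0,4.2],"roll":0,"jaw":12},{"travel":[11.5,0,5.2],"roll":0,"jaw":12},{"travel":[11,0,6.2],"roll":0,"jaw":12},{"travel":[10.4,0,7.2],"roll":0,"jaw":12},{"travel":[9.8,0,8],"roll":0,"jaw":12},{"travel":[9,0,8.9],"roll":0,"jaw":12},{"travel":[8.2,0,9.6],"roll":0,"jaw":12}]}}

```text
clock: 16.4
tool_pos: [0.4859, 0.0429, 0.1671]
orientation: [179.8, 0.2, 176.7]
force: [-1.4, 11.9, 1.6]
opening: 0.0223
gripper_force: 30.0
```

>>> {"op": "apply_moves", "data": {"targets": [{"travel":[7.3,0,10.3],"roll":0,"jaw":12},{"travel":[6.4,0,10.9],"roll":0,"jaw":12},{"travel":[5.4,0,11.4],"roll":0,"jaw":12},{"travel":[4.4,0,11.8],"roll":0,"jaw":12},{"travel":[3.4,0,12.2],"roll":0,"jaw":12},{"travel":[2.3,0,12.4],"roll":0,"jaw":12}]}}

```text
clock: 17.0
tool_pos: [0.4572, 0.0447, 0.0978]
orientation: [179.8, 0.2, 176.7]
force: [-1.2, 13.4, -0.3]
opening: 0.0227
gripper_force: 30.0
```

>>> {"op": "apply_moves", "data": {"targets": [{"travel":[0.7,0,6],"roll":0,"jaw":12},{"travel":[0.5,0,6],"roll":0,"jaw":12},{"travel":[0,0,5],"roll":0,"jaw":12},{"travel":[0,0,4],"roll":0,"jaw":12},{"travel":[0,0,2],"roll":0,"jaw":12},{"travel":[0,0,0],"roll":0,"jaw":12},{"travel":[0,0,0],"roll":0,"jaw":12}]}}

```text
clock: 17.7
tool_pos: [0.4561, 0.0448, 0.0749]
orientation: [179.8, 0.1, 176.7]
force: [-3.5, 14.8, -0.5]
opening: 0.0221
gripper_force: 30.0
```

>>> {"op": "apply_moves", "data": {"targets": [{"travel":[0,0,1.5],"roll":0,"jaw":12},{"travel":[0,0,1.5],"roll":0,"jaw":12},{"travel":[0,0,0],"roll":0,"jaw":12}]}}

```text
clock: 18.0
tool_pos: [0.4563, 0.0448, 0.0722]
orientation: [179.8, 0.2, 176.7]
force: [-3.1, 14.8, 2.7]
opening: 0.0221
gripper_force: 30.0
```

>>> {"op": "apply_moves", "data": {"targets": [{"travel":[0,0,1],"roll":0,"jaw":12},{"travel":[0,0,0],"roll":0,"jaw":50},{"travel":[0,0,0],"roll":0,"jaw":50},{"travel":[0,0,0],"roll":0,"jaw":50},{"travel":[0,0,-20],"roll":0,"jaw":50},{"travel":[0,0,-40],"roll":0,"jaw":50},{"travel":[0,0,-45],"roll":0,"jaw":50},{"travel":[0,0,-45],"roll":0,"jaw":50},{"travel":[0,0,-40],"roll":0,"jaw":50},{"travel":[0,0,-20],"roll":0,"jaw":50}]}}

```text
clock: 19.0
tool_pos: [0.4561, 0.0423, 0.2841]
orientation: [179.9, 0.2, 176.7]
force: [0.9, -0.2, 0.6]
opening: 0.0498
gripper_force: 0.0
```

>>> {"op": "apply_moves", "data": {"targets": [{"travel":[-22,8,0],"roll":0,"jaw":50},{"travel":[-22,8,0],"roll":0,"jaw":50},{"travel":[-22,8,0],"roll":0,"jaw":50},{"travel":[-22,8,0],"roll":0,"jaw":50},{"travel":[-22,8,0],"roll":0,"jaw":50},{"travel":[-22,8,0],"roll":0,"jaw":50},{"travel":[-22,12,0],"roll":0,"jaw":50},{"travel":[-22,15,0],"roll":0,"jaw":50},{"travel":[-22,15,0],"roll":0,"jaw":50},{"travel":[-15,15,0],"roll":0,"jaw":50}]}}

```text
clock: 20.0
tool_pos: [0.675, 0.135, 0.2794]
orientation: [-179.9, -0.1, 176.7]
force: [1.0, -0.2, 0.2]
opening: 0.0502
gripper_force: 0.0
```

>>> {"op": "apply_moves", "data": {"targets": [{"travel":[0,0,0],"roll":-8.5,"jaw":50},{"travel":[0,0,0],"roll":-8.5,"jaw":50},{"travel":[0,0,0],"roll":-8.5,"jaw":50},{"travel":[0,0,0],"roll":-8.5,"jaw":50},{"travel":[0,0,0],"roll":-8.5,"jaw":50},{"travel":[0,0,0],"roll":-8.5,"jaw":50},{"travel":[0,0,0],"roll":-8.5,"jaw":50},{"travel":[0,0,0],"roll":-8.5,"jaw":50},{"travel":[0,0,0],"roll":-8.5,"jaw":50},{"travel":[0,0,0],"roll":-8.5,"jaw":50}]}}

```text
clock: 21.0
tool_pos: [0.6737, 0.1346, 0.2798]
orientation: [179.9, -0.1, -98.0]
force: [-0.3, -0.6, -0.4]
opening: 0.0498
gripper_force: 0.0
```

>>> {"op": "apply_moves", "data": {"targets": [{"travel":[0,0,0],"roll":-5,"jaw":50},{"travel":[0,0,0],"roll":0,"jaw":50},{"travel":[0,0,0],"roll":0,"jaw":50}]}}

```text
clock: 21.3
tool_pos: [0.674, 0.1349, 0.28]
orientation: [180.0, -0.0, -93.5]
force: [0.3, 0.4, -0.5]
opening: 0.0503
gripper_force: 0.0
```

```bash
python3 - <<'E'
from h import *
import pickle
o=ctrl.get_obs();w=ctrl.snapshot("wrist");s=ctrl.snapshot("side")
pickle.dump((o,w),open("w2.pkl","wb"))
print(o["tool_pos"],o["orientation"],o["joint_pos"])
for b in blobs(s,(3,150,60),(14,255,255),(260,230,420,330)):print("side",*b,plane("side",*b[0],.060))
cv2.imwrite("pics/w2.png",np.vstack([w,])[:,:,::-1])
E
```

```text
[0.67398899 0.13487572 0.28002143] [ 1.79952995e+02 -3.32835208e-02 -9.34767766e+01] [ 2.75216654e+01  2.08342668e+01  5.19009082e+00  4.48688311e-03
 -7.44132571e+01 -3.09996634e+01]
side [360.1 250.7] [358 249   5   5  18] [ 0.44149561 -0.03429445  0.06      ]
side [353.1 270.1] [350 267   7   7  35] [0.45342283 0.0449146  0.06      ]
side [358.1 287.8] [340 284  36   9 215] [0.43723583 0.10849222 0.06      ]
side [349.  302.8] [346 300   7   7  28] [0.45414826 0.16170798 0.06      ]
```

View pics/w2.png

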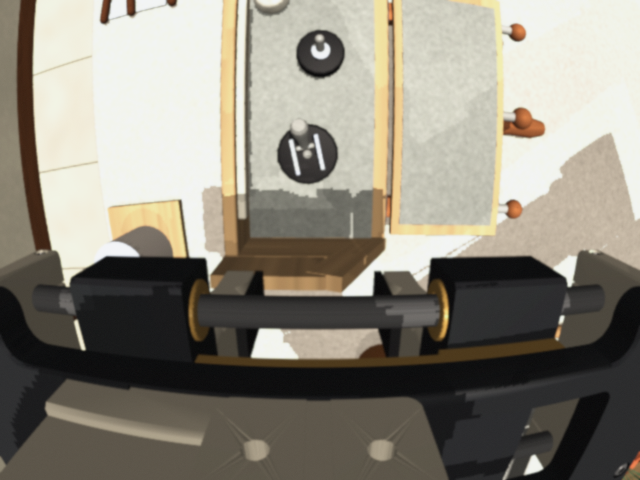

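The wrist view shows the flap level on both supports. The tall switch housing is at about (307,153), the bat cap at (299,128), the cheek lines run (291,138)-(297,175) and (318,135)-(323,170), and the stub is at (320,50).

```bash
python3 - <<'E'
from h import *
import pickle
o,w=pickle.load(open("w2.pkl","rb"))
g=cv2.cvtColor(w,cv2.COLOR_RGB2GRAY)
# housing: dark blob; cheeks: bright thin blobs inside it
m=np.zeros_like(g);cv2.circle(m,(307,153),34,255,-1)
d=cv2.morphologyEx(((g<70)&(m>0)).astype(np.uint8),cv2.MORPH_CLOSE,np.ones((9,9)))
c=max(cv2.findContours(d,0,2)[0],key=cv2.contourArea);(u,v),r=cv2.minEnclosingCircle(c);print("housing",u,v,r,wplane(u,v,o,.091))
b=((g>170)&(m>0)).astype(np.uint8);
n,l,s,cc=cv2.connectedComponentsWithStats(b)
for i in range(1,n):
    if s[i][4]>25:
        vx,vy,x0,y0=cv2.fitLine(np.argwhere(l==i)[:,::-1].astype(np.float32),2,0,.01,.01).ravel()
        A=wplane(x0-15*vx,y0-15*vy,o,.106);B=wplane(x0+15*vx,y0+15*vy,o,.106)
        print(cc[i],s[i],A,B,np.degrees(np.arctan2(*(B-A)[:2][::-1])))
for u,v in((299,127),(301,132)):
    print([wplane(u,v,o,z) for z in(.141,.148)])
k=cv2.inRange(cv2.GaussianBlur(g,(3,3),0),90,230);
cv2.imwrite("pics/w3.png",cv2.resize(w[105:190,265:350],None,fx=7,fy=7,interpolation=cv2.INTER_CUBIC)[:,:,::-1])
E
```

```text
housing 306.8826599121094 153.4328155517578 29.619937896728516 [0.6810031  0.07729297 0.091     ]
[305.42574257 148.10749646] [273 119  69  69 707] [0.6828115  0.05991768 0.106     ] [0.68009587 0.08481752 0.106     ] 96.22419075180633
[318.87333333 151.58      ] [314 134  11  36 150] [0.67242105 0.06358438 0.106     ] [0.66862648 0.08832956 0.106     ] 98.71814155669102
[294.08163265 156.85714286] [289 140  11  35 147] [0.69320774 0.06662833 0.106     ] [0.68942306 0.09144715 0.106     ] 98.67037493334374
[306.59259259 153.25925926] [304 151   6   6  27] [0.68830096 0.08670153 0.106     ] [0.67328735 0.06673459 0.106     ] -126.94037118116867
[array([0.68396509, 0.05598615, 0.141     ]), array([0.68362945, 0.05629898, 0.148     ])]
[array([0.68273698, 0.05978556, 0.141     ]), array([0.68243262, 0.06000164, 0.148     ])]
```

View pics/w3.png

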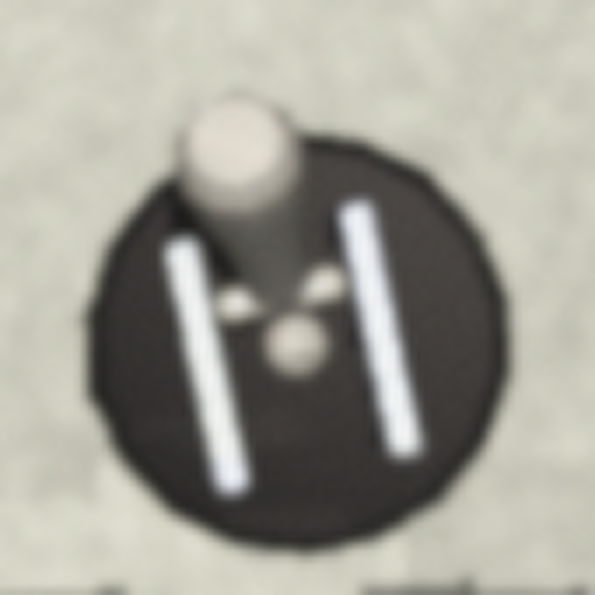

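The crop shows the cap at (240,150) leaning up the picture, between parallel cheeks. The switch centre is (0.681,0.0774), its +y points at 98.7° in the world, and the cap is at (0.684,0.057,0.141). I'll align the hand over the cap.

>>> {"op": "apply_moves", "data": {"targets": [{"travel":[20,-4,0],"roll":0,"jaw":36},{"travel":[20,-4,0],"roll":0,"jaw":36},{"travel":[20,-4,0],"roll":0,"jaw":36},{"travel":[17,-2.8,0],"roll":0,"jaw":36},{"travel":[0,0,0],"roll":-6.1,"jaw":36},{"travel":[0,0,0],"roll":-6.1,"jaw":36},{"travel":[0,0,30],"roll":0,"jaw":36},{"travel":[0,0,30],"roll":0,"jaw":36},{"travel":[0,0,20],"roll":0,"jaw":36},{"travel":[0,0,0],"roll":0,"jaw":36}]}}

```text
clock: 22.4
tool_pos: [0.683, 0.056, 0.1969]
orientation: [179.7, -0.0, -81.2]
force: [0.1, -0.6, 0.8]
opening: 0.0358
gripper_force: 0.0
```

>>> {"op": "apply_moves", "data": {"targets": [{"travel":[0,0,0],"roll":0,"jaw":36}]}}

```text
clock: 22.5
tool_pos: [0.685, 0.0566, 0.2009]
orientation: [180.0, -0.0, -81.1]
force: [-0.2, -0.5, -0.4]
opening: 0.0364
gripper_force: 0.0
```

```bash
python3 - <<'E'
from h import *
o=ctrl.get_obs();w=ctrl.snapshot("wrist")
print(o["tool_pos"],o["orientation"],o["force"])
uy=np.array([-.1513,.9885]);ux=np.array([.9885,.1513])
d=o["tool_pos"][:2]-[.681,.0774];print("tcp in switch frame x,y",d@ux,d@uy)
cv2.imwrite("pics/w4.png",cv2.resize(w[150:350,200:440],(720,600))[:,:,::-1])
E
```

```text
[0.68504474 0.0566248  0.20088401] [ 1.79999466e+02 -3.37776954e-02 -8.11343974e+01] [-0.17394611 -0.51840767 -0.37301201]
tcp in switch frame x,y 0.0008549369579366043 -0.02114825560089673
```

View pics/w4.png

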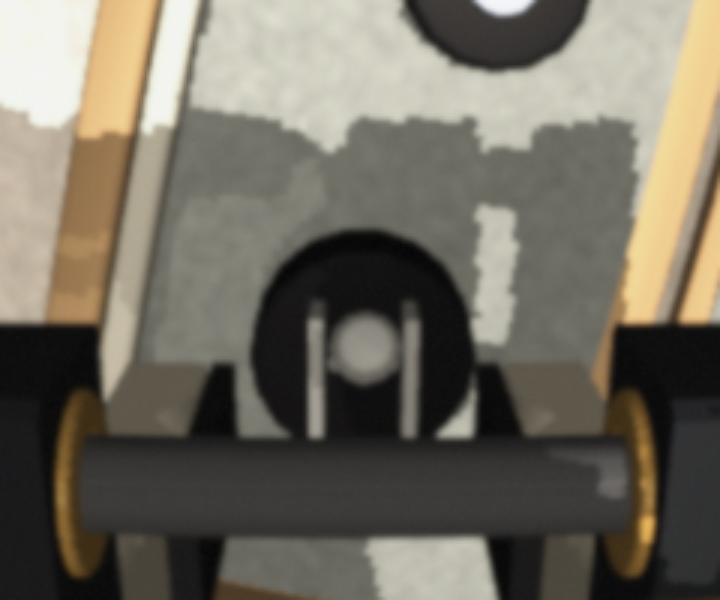

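The cap at (365,345) is centred between the fingers and the cheeks run upright in the picture, so the hand is well aligned. I'll descend and pinch.

>>> {"op": "apply_moves", "data": {"targets": [{"travel":[0.5,0,20],"roll":0,"jaw":36},{"travel":[0,0,20],"roll":0,"jaw":36},{"travel":[0,0,17],"roll":0,"jaw":36},{"travel":[0,0,0],"roll":0,"jaw":36},{"travel":[0,0,0],"roll":0,"jaw":4},{"travel":[0,0,0],"roll":0,"jaw":4},{"travel":[0,0,0],"roll":0,"jaw":4},{"travel":[0,0,0],"roll":0,"jaw":4},{"travel":[0,0,0],"roll":0,"jaw":4}]}}

```text
clock: 23.45
tool_pos: [0.6839, 0.0568, 0.1446]
orientation: [179.9, -0.0, -81.1]
force: [-5.6, -0.4, 6.4]
opening: 0.0113
gripper_force: 30.0
```

>>> {"op": "apply_moves", "data": {"targets": [{"travel":[1.2,0,-2.7],"roll":0,"jaw":4},{"travel":[1.2,0,-2.7],"roll":0,"jaw":4},{"travel":[1.3,0,-2.8],"roll":0,"jaw":4},{"travel":[0,0,0],"roll":0,"jaw":4},{"travel":[0,0,0],"roll":0,"jaw":4}]}}

```text
clock: 23.95
tool_pos: [0.6841, 0.054, 0.1508]
orientation: [179.9, 0.1, -81.1]
force: [-4.3, 4.4, -3.8]
opening: 0.0112
gripper_force: 30.0
```

>>> {"op": "apply_moves", "data": {"targets": [{"travel":[0.6,0,-1.6],"roll":0,"jaw":4},{"travel":[0,0,0],"roll":0,"jaw":4},{"travel":[0,0,0],"roll":0,"jaw":4}]}}

```text
clock: 24.25
tool_pos: [0.6842, 0.0534, 0.1522]
orientation: [179.9, 0.1, -81.1]
force: [-4.0, 3.7, -3.9]
opening: 0.0114
gripper_force: 30.0
```

>>> {"op": "apply_moves", "data": {"targets": [{"travel":[-6.6,0,-2.5],"roll":0,"jaw":4},{"travel":[-5.7,0,-1.5],"roll":0,"jaw":4},{"travel":[-5.8,0,-0.9],"roll":0,"jaw":4},{"travel":[-5.9,0,-0.3],"roll":0,"jaw":4},{"travel":[0,0,0],"roll":0,"jaw":4}]}}

```text
clock: 24.75
tool_pos: [0.6809, 0.0771, 0.1579]
orientation: [179.9, -0.0, -81.1]
force: [-4.6, -1.3, -7.1]
opening: 0.0108
gripper_force: 30.0
```

At the middle and still lifted; I'll carry on over.

>>> {"op": "apply_moves", "data": {"targets": [{"travel":[-5.9,0,0.3],"roll":0,"jaw":4},{"travel":[-5.8,0,0.9],"roll":0,"jaw":4},{"travel":[-5.7,0,1.5],"roll":0,"jaw":4},{"travel":[-6.6,0,2.5],"roll":0,"jaw":4},{"travel":[0,0,0],"roll":0,"jaw":4},{"travel":[1.3,0,3],"roll":0,"jaw":4},{"travel":[1.2,0,3],"roll":0,"jaw":4},{"travel":[1.2,0,2.7],"roll":0,"jaw":4},{"travel":[0,0,0],"roll":0,"jaw":4}]}}

```text
clock: 25.65
tool_pos: [0.6783, 0.0974, 0.1463]
orientation: [-180.0, 0.0, -81.1]
force: [-9.8, 2.2, 4.7]
opening: 0.0112
gripper_force: 30.0
```

Now I'll release, rise and check.

>>> {"op": "apply_moves", "data": {"targets": [{"travel":[0,0,0],"roll":0,"jaw":30},{"travel":[0,0,0],"roll":0,"jaw":36},{"travel":[0,0,0],"roll":0,"jaw":36},{"travel":[0,0,-20],"roll":0,"jaw":36},{"travel":[0,0,-40],"roll":0,"jaw":36},{"travel":[0,0,-40],"roll":0,"jaw":36},{"travel":[-25,0,-20],"roll":0,"jaw":36},{"travel":[-30,0,0],"roll":0,"jaw":36},{"travel":[0,0,0],"roll":0,"jaw":36},{"travel":[0,0,0],"roll":0,"jaw":36}]}}

```text
clock: 26.65
tool_pos: [0.6706, 0.1518, 0.2652]
orientation: [-179.9, 0.0, -81.0]
force: [0.5, -0.6, 0.1]
opening: 0.0357
gripper_force: 0.0
```

```bash
python3 - <<'E'
from h import *
o=ctrl.get_obs();w=ctrl.snapshot("wrist")
print(o["tool_pos"],o["orientation"],o["force"])
cv2.imwrite("pics/w5.png",cv2.resize(w[0:300,150:550],(800,600))[:,:,::-1])
E
```

```text
[0.67057739 0.15175079 0.26517667] [-1.79883957e+02  1.76012199e-02 -8.10180017e+01] [ 0.49370921 -0.57142136  0.14741965]
```

View pics/w5.png

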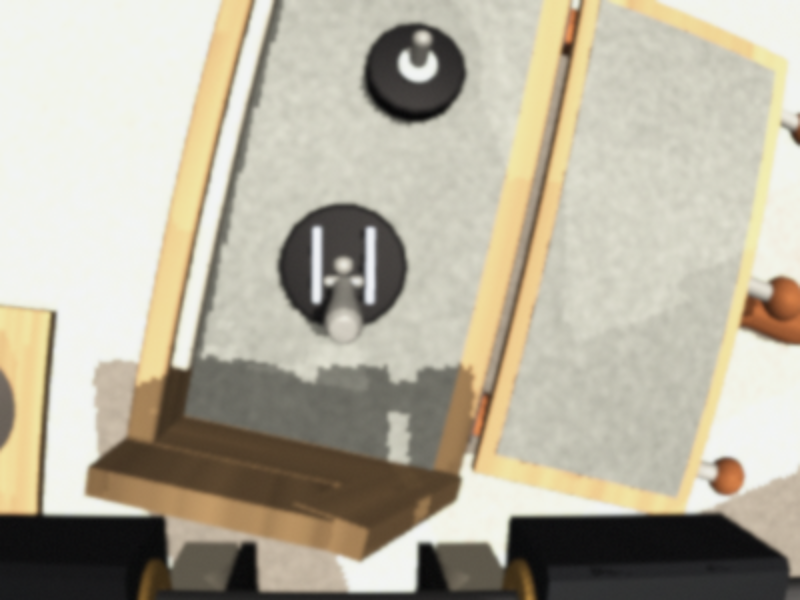

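The bat cap is now at (344,325), on the other side of the pivot. The stub at (420,40) still leans as it did and the flap is level. I'll do one numeric check of the bat's seat and hand in if it is good.

```bash
python3 - <<'E'
from h import *
o=ctrl.get_obs()
p=wplane(150+344/2,325/2,o,.145);d=p[:2]-[.681,.0774]
y=d@np.array([-.1513,.9885]);print(p,y)
if .017<y<.028: print(ctrl.close_job())
E
```

```text
[0.67701823 0.09850226 0.145     ] 0.021462023631469797
the job is handed in; nothing more can be done
None
```

The job is handed in: both supports were pulled out to their stops, the flap was lowered level onto them, the tall bat was thrown over and let down on its other side, and the stub toggle looked undisturbed in the last picture. The judge's result was not shown.

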